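# Lift the tall circuit board from its slotted rack onto the inspection easel

## Task

Slide the tallest circuit board straight up out of its slots in the black rack by its top edge, and set it down gently, without dropping it, on the small aluminium inspection easel: lower edge on the ledge, roughly centred and square, leaning back against the backrest with its component side facing out. Leave the two shorter boards in their slots and do not disturb the other things on the bench.

Things in the scene. Friction and masses are not known exactly. Their poses are not given: they have to be found in the camera images.
- tall_board: Tallest of three green circuit boards upright in the rack, in any occupied slot: 4 mm thick (x), 100 wide (y), 130 tall (z), 0.14 kg. Top 12 mm is an aluminium stiffener, 10 mm thick (x +-5), 100 wide, gripped from above; the green face is bare for 30 mm below it. Components up to 6 mm proud on the +x face only (component side). Origin: centre of its lower edge.
- short_board_a: A shorter green board in the rack, 95 mm tall, otherwise built alike (same axes and origin). Stays in its slot.
- short_board_b: Another shorter green board, as short_board_a. Stays in its slot.
- rack: Fixed black rack, 180 (x) by 130 mm (y), 78 high, origin under its centre. Boards stand on its 8 mm base in upright slots at x = -60, -20, 20, 60 mm (one empty), each 8 mm wide, 106 long in y, open at the top. Grey guides cover only 9 mm at each side edge of a board and end 78 mm above the bench. Rack and easel may change sides.
- easel: Fixed aluminium easel on a dark 140 by 130 mm base; front = its +x side. Backrest 90 mm wide, 80 mm up its slope, leaning back towards -x by 25 degrees (0.436 rad) from vertical. Ledge square to the backrest (rises to the front), 124 mm wide, 20 mm deep up to an 8 mm high front lip. Origin on the bench, near the base's centre; z up.
- easel_seat (a point): Point on the top of the easel's ledge at mid width, 2 mm in front of the backrest (31 mm above the bench): where the board's origin lies when it sits flat against the backrest. The point's axes are those of the easel's base (z up), not of the slope.
- spool: Bystander: metal solder spool standing on end, 52 mm diameter, 40 mm high; origin at the centre of its underside.
- screwdriver: Bystander: screwdriver 160 mm long lying on the bench along its x.
- pot: Bystander: small blue plastic pot, 64 mm across, 60 mm high; origin at the centre of its underside.

How it is judged:
By the outcome, as a careful person would: the job done as asked, in the order asked, and still so for the second after the job is handed in, with the robot touching nothing.
It also fails if it takes over 45 s, if anything falls off the work surface, if the arm or the gripper's body presses on something with over 40 N, if the wrist force passes 120 N, or if a joint passes its speed limit or range.

## Robot

A 6-joint arm with a two-finger parallel gripper is mounted at the origin on the work surface. World frame = base frame: x ahead of the robot, y to its left, z up, the work surface at z = 0. Lengths are in m, angles in rad, forces in N, time in s.
With the tool pointing down it reaches from about 0.425 to 0.925 m from the base axis. Payload 12.5 kg.
Tool frame: the origin (TCP) lies at the centre of the arm's flange, where the gripper is bolted on; the fingertips stand 173 mm ahead of it and the grasp point (between the pads) lies 155 mm ahead of it; z points along the fingers, y is the line along which they close (so a half turn about z gives the same grasp; the last joint's range is limited). The gripper opens to 85 mm and grips with 20 to 120 N. Pads are 22 mm wide; open, the fingers measure 114 mm over their backs; the gripper's body (76 mm by 85 mm) begins 54 mm behind the grasp point. The pads swing forward as they close: fully open they stand 13 mm farther back than shut.
Start: joints at [-1.27, 0.491, 1.559, -0, 1.092, -0.106], TCP at [0.247, -0.574, 0.405] pointing down, gripper open.
Joint ranges: [-3.1, 3.1], [-0.84, 2.19], [0.05, 2.79], [-1.13, 4.28], [0.06, 2.93], [-2.69, 2.69]. Speed limits (rad/s): [2.22, 2.22, 2.79, 3.14, 3.14, 3.14].

## Interface

Orientations are given as a rotation vector (axis times angle).
In Python, from plant import arm gives the robot as it stands.
- The arm moves only by the shell command python3 -m handwheel 'ROWS'. ROWS is JSON, a list that holds one entry, the list of rows, each a list of 7 numbers: the shift along the world's x, y, z normalised to -1 to 1, where 1 is 25 mm, then the turn, a rotation vector about the world's x, y, z normalised to -1 to 1, where 1 is 0.12 rad, then the opening, from 0 (shut) to 1 (fully open). In form: [[[dx, dy, dz, ax, ay, az, jaw], ...]]. A call has 1 to 20 rows; each row shifts and turns the commanded pose from where the row before left it; what a row does not reach is not made up. A row lasts 1/12 s, in which the tool goes at most 41.7 mm and 7.16 degrees, less where a joint would pass 70% of its speed; a pose out of reach is approached as far as the arm can. A call with a number of a shift or a turn outside -1 to 1 is refused whole. A call with a gripper value outside its range is refused whole. The fingers move at their own pace and stop on an object; the grip force is fixed at half the most. Time passes only in rows, so rows that do not move let the fingers close. It gives the time, the measured TCP pose, the force, the opening and the grip force at its end, in the units of the state.
- arm.state(): the state, without advancing time (a new reading comes with each control period).
- arm.snapshot(name): name is "scene" or "top"; returns a dict with "pixels" (480x640x3 uint8, blue, green, red), "range_z" (480x640 float32, m along the optical axis (not along the pixel's ray), 0 where there is no reading), "fx", "fy", "cx", "cy" (pixels), "extrinsics" (4x4, takes a point from world to camera coordinates). Camera axes: x right, y down, z forward; pixel columns grow to the right and rows downward; lengths in m; the calibration is good to about 2 mm. A picture is of the moment at which its call begins.
- arm.close_job(): hands the job in; it is judged then, once.
The state is a dict: "time": time; "joint_pos": joint angles; "joint_velocities": joint speeds; "joint_torque": joint torques, N m; "tool_pos": TCP position; "eef_rot": TCP orientation; "ft_force": force on the tool from outside, world axes, zero at the start; "wrist_torque": the same for the moment, N m; "grip_width": finger opening in m; "gripper_force": force on a finger pad.
Only numpy, scipy, OpenCV 4.12 (cv2) and the standard library are available. Lean on these libraries where they do the work, as an engineer would, in place of code of your own. Each camera call takes 0.05 s, during which the arm holds its last target. There are 200 camera calls.

## Working session

There is one attempt and no reset: what is moved stays moved. The work goes in short steps, Python scripts to look and compute and a shell command to move; the robot and the scene stay as the last step left them, time stands still between calls to the robot, and variables do not carry over. Pictures are saved under pics/ and viewed, at most 10 in all, crops included, and the job is handed in when it is done.

```bash
mkdir -p pics; ls
python3 - <<'E'
from plant import arm
import cv2,numpy as np,pickle
s={n:arm.snapshot(n) for n in("scene","top")}
pickle.dump(s,open("s0.pkl","wb"))
for n in s: cv2.imwrite(f"pics/{n}0.png",s[n]["pixels"]); print(n,s[n]["fx"],s[n]["cx"],s[n]["cy"],s[n]["extrinsics"].round(3).tolist())
print({k:np.round(v,3).tolist() for k,v in arm.state().items()})
E
```

```text
pics
scene 477.12104051429264 319.00146322982454 238.94410109111118 [[0.126, 0.992, -0.014, 0.073], [0.83, -0.113, -0.546, -0.413], [-0.543, 0.057, -0.838, 1.429], [0.0, 0.0, 0.0, 1.0]]
top 447.84860177471313 325.32654691008673 248.27775266228264 [[0.004, -1.0, -0.012, -0.116], [-0.987, -0.002, -0.164, 0.528], [0.164, 0.013, -0.986, 0.833], [0.0, 0.0, 0.0, 1.0]]
{'time': 0.1, 'joint_pos': [-1.27, 0.491, 1.559, 0.0, 1.092, -0.106], 'joint_velocities': [0.0, -0.002, -0.001, -0.001, -0.001, 0.0], 'joint_torque': [0.001, -61.945, -26.203, -0.0, 0.003, 0.0], 'tool_pos': [0.247, -0.574, 0.404], 'eef_rot': [-3.076, -0.634, 0.0], 'ft_force': [-0.999, -0.733, 0.494], 'wrist_torque': [-0.003, 0.008, -0.058], 'gripper_force': 0.0, 'grip_width': 0.085}
```

View pics/scene0.png

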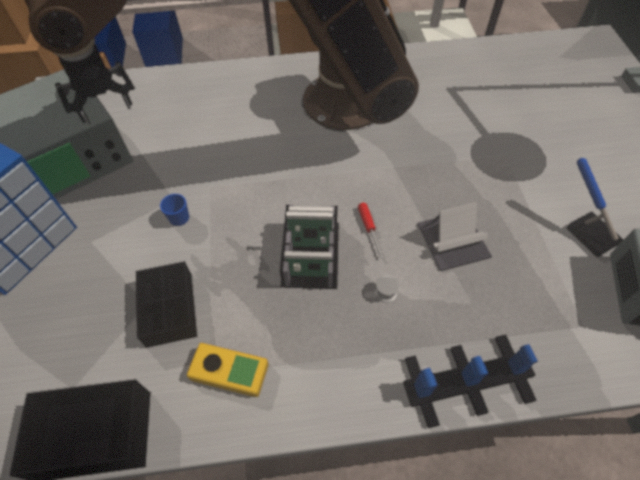

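View pics/top0.png

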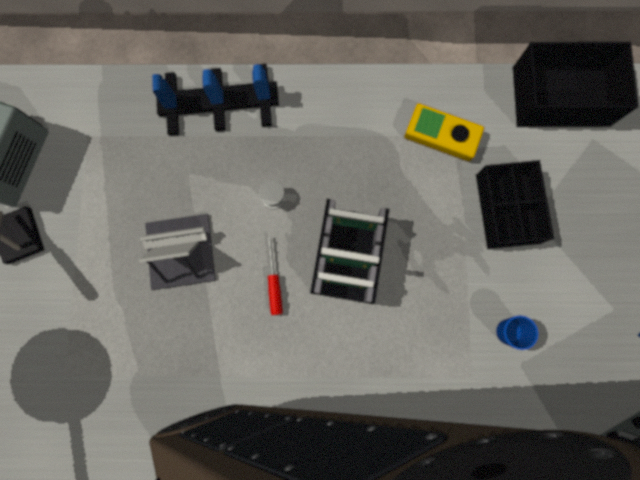

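The scene view shows the rack around (310,245) and the easel around (460,235), its front towards the camera. In the top view, three pale stiffeners sit in the rack at (355,215), (350,256) and (347,281), and the easel is around (180,250). Next I'll measure heights.

```bash
cat > h.py <<'E'
import numpy as np,cv2
def cloud(s):
    d=s["range_z"].astype(float); v,u=np.mgrid[0:480,0:640]
    P=np.stack([(u-s["cx"])/s["fx"]*d,(v-s["cy"])/s["fy"]*d,d],-1)
    E=s["extrinsics"]; W=(P-E[:3,3])@E[:3,:3]; W[d==0]=np.nan
    return W
def yawrect(p):
    (c,(w,h),a)=cv2.minAreaRect((p*1000).astype(np.float32)); return np.round(c,1),round(w,1),round(h,1),round(a,1)
E
python3 - <<'E'
from h import *; import pickle
s=pickle.load(open("s0.pkl","rb"))
for n in s:
    W=cloud(s[n]); I=s[n]["pixels"].astype(int); mn=I.min(-1)
    t=W[...,2]; print(n,"table",np.nanmedian(t[(abs(t)<.02)]).round(4))
    roi=(slice(185,310),slice(300,400)) if n=="top" else (slice(195,295),slice(275,345))
    m=np.zeros(t.shape,np.uint8); m[roi]=((mn>125)&(t>.07))[roi]
    k,L,st,ce=cv2.connectedComponentsWithStats(m)
    for i in range(1,k):
        if st[i,4]<25: continue
        p=W[L==i]; z=np.median(p[:,2]); print("stiff",ce[i].round(),st[i,4],"z",z.round(4),np.percentile(p[:,2],[5,95]).round(3),yawrect(p[:,:2]))
top=s["top"]["pixels"]; sc=s["scene"]["pixels"]
a=cv2.resize(top[190:310,120:400],None,fx=2.8,fy=2.8,interpolation=2); b=cv2.resize(sc[190:300,270:500],(784,374),interpolation=2)
cv2.imwrite("pics/c.png",cv2.resize(np.vstack([a[:, :784],b]),None,fx=.84,fy=.84))
E
```

```text
scene table 0.0015
stiff [310. 211.] 454 z 0.1066 [0.098 0.141] (array([ 468.2, -154.9]), 108.3, 78.5, 78.9)
stiff [308. 254.] 202 z 0.1037 [0.101 0.107] (array([ 579.9, -169.6]), 98.8, 11.6, 80.4)
top table 0.0009
stiff [356. 215.] 279 z 0.1031 [0.101 0.105] (array([ 584.2, -171.7]), 98.8, 18.1, 81.5)
stiff [350. 255.] 343 z 0.1382 [0.135 0.141] (array([ 507.2, -157.7]), 104.7, 22.1, 81.3)
stiff [345. 279.] 326 z 0.1033 [0.1   0.106] (array([ 464.1, -150.3]), 101.5, 15.0, 81.1)
```

View pics/c.png

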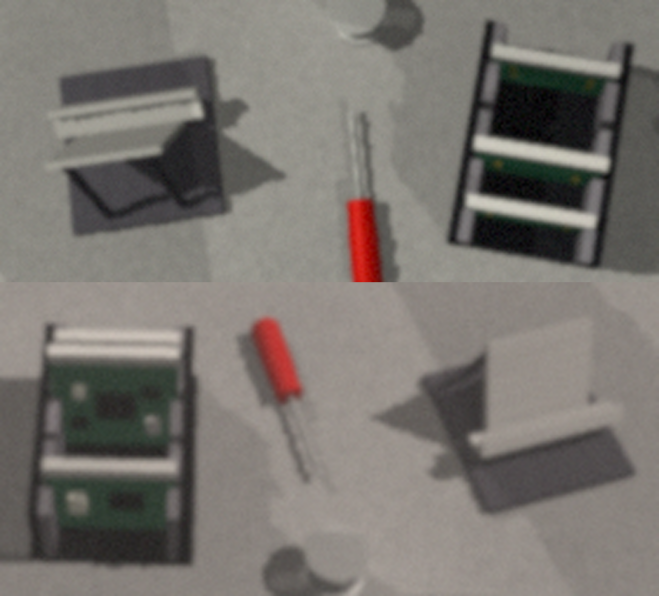

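The tall board is the middle one: its stiffener top is at z≈138 mm, against 103 mm for the others. Its components face +x, towards the scene camera, and the easel front faces that way too. I'll refine both poses now.

```bash
cat >> h.py <<'E'
def rayplane(s,uv,z):
    E=s["extrinsics"];R=E[:3,:3];C=-R.T@E[:3,3]
    uv=np.atleast_2d(uv).astype(float)
    d=np.c_[(uv[:,0]-s["cx"])/s["fx"],(uv[:,1]-s["cy"])/s["fy"],np.ones(len(uv))]@R
    return C+d*((z-C[2])/d[:,2])[:,None]
def proj(s,p):
    E=s["extrinsics"];q=np.atleast_2d(p)@E[:3,:3].T+E[:3,3]
    return np.c_[q[:,0]/q[:,2]*s["fx"]+s["cx"],q[:,1]/q[:,2]*s["fy"]+s["cy"]]
E
python3 - <<'E'
from h import *; import pickle
s=pickle.load(open("s0.pkl","rb"))
for n,sg in(("top",1),("scene",-1)):
  W=cloud(s[n]); mn=s[n]["pixels"].min(-1)
  for (c,z) in [((.584,-.1717),.103),((.507,-.1577),.138),((.464,-.1503),.103)]:
    if n=="scene" and c[0]<.5: continue
    pu=proj(s[n],[*c,z])[0]; g=mn.astype(float); E=[]
    # far edge subpixel, per column
    for u in range(int(pu[0])-(22 if n=="top" else 17),int(pu[0])+(23 if n=="top" else 18)):
      col=g[int(pu[1])-10:int(pu[1])+6,u]; dd=np.diff(col); k=int(np.argmax(dd)); v=int(pu[1])-10+k+.5
      if 0<k<len(dd)-1:
        a,b,e=dd[k-1:k+2]; den=a-2*b+e; v+= .5*(a-e)/den if den else 0
      E.append((u,v))
    q=rayplane(s[n],E,z); vx,vy,x0,y0=cv2.fitLine((q[:,:2]*1000).astype(np.float32),cv2.DIST_HUBER,0,.01,.01).ravel()
    if vy<0: vx,vy=-vx,-vy
    m=(mn>115)&(abs(W[...,2]-z)<.012)&(np.hypot(W[...,0]-c[0],W[...,1]-c[1])<.065)
    vv,uu=np.nonzero(m); r=rayplane(s[n],np.c_[uu,vv],z)[:,:2]*1000
    al=r@[vx,vy]; print(n,z,"edge",x0.round(1),y0.round(1),"yaw",np.degrees(np.arctan2(-vx,vy)).round(2),"ends",al.min().round(1),al.max().round(1),"across",((r-[x0,y0])@[vy,-vx]).min().round(1),((r-[x0,y0])@[vy,-vx]).max().round(1), "ctr of edge",(np.array([x0,y0])+np.array([vx,vy])*((al.min()+al.max())/2-np.dot([x0,y0],[vx,vy]))).round(1))
# easel
for n,roi in(("scene",(slice(195,270),slice(415,500))),("top",(slice(205,300),slice(130,225)))):
  W=cloud(s[n]); z=W[...,2]; m=np.zeros(z.shape,bool); m[roi]=(z[roi]>.052)&(z[roi]<.115)
  p=W[m]
  for _ in range(4):
    c=p.mean(0); nn=np.linalg.svd(p-c)[2][2]; nn*=np.sign(nn[0]); r=(p-c)@nn; p=p[abs(r)<max(.004,0)] if _<3 else p
  print(n,len(p),"c",(c*1000).round(1),"n",nn.round(3),"lean",np.degrees(np.arcsin(nn[2])).round(1),"yaw",np.degrees(np.arctan2(nn[1],nn[0])).round(1),"rms",(r.std()*1000).round(2))
  ey=np.array([-nn[1],nn[0]])/np.hypot(*nn[:2]); al=p[:,:2]@ey*1000; print("lateral",np.percentile(al,[0,2,50,98,100]).round(1),"ey",ey.round(3),"z",np.percentile(p[:,2],[0,100]).round(3))
  m2=np.zeros(z.shape,bool); m2[roi]=(z[roi]<.05)&(z[roi]>.025)&(s[n]["pixels"].min(-1)[roi]>110); q=W[m2]; print("ledge",len(q),(q.mean(0)*1000).round(1),yawrect(q[:,:2]))
  m3=np.zeros(z.shape,bool); m3[roi]=(z[roi]<.05)&(z[roi]>.002)&(s[n]["pixels"].min(-1)[roi]<90); q=W[m3]; print("base",len(q),(np.nanmedian(q,0)*1000).round(1),yawrect(q[:,:2]))
E
```

```text
top 0.103 edge 587.2 -159.4 yaw -9.3 ends -124.7 -25.6 across -9.8 0.3 ctr of edge [ 585.1 -172. ]
top 0.138 edge 509.2 -150.8 yaw -9.74 ends -120.3 -20.9 across -12.1 -1.2 ctr of edge [ 507.8 -158.8]
top 0.103 edge 470.5 -139.1 yaw -9.7 ends -121.1 -21.4 across -12.2 -1.2 ctr of edge [ 468.3 -152.3]
scene 0.103 edge 573.2 -170.8 yaw -9.32 ends -122.9 -24.0 across 0.8 12.6 ctr of edge [ 573.5 -168.6]
scene 0.138 edge 496.6 -156.3 yaw -9.47 ends -120.5 -22.6 across -2.3 11.2 ctr of edge [ 496.8 -155.4]
scene 796 c [514.8 183.5  79.2] n [0.89  0.136 0.434] lean 25.7 yaw 8.7 rms 1.56
lateral [ 57.7  60.  103.6 147.2 149.6] ey [-0.152  0.988] z [0.052 0.107]
ledge 710 [545.5 187.5  40.9] (array([544.1, 188.9]), 39.6, 127.0, 9.4)
base 1489 [563.8 158.8   9. ] (array([531.3, 174.5]), 146.9, 143.6, 13.3)
top 147 c [503.4 174.6  98.9] n [0.903 0.141 0.406] lean 23.9 yaw 8.9 rms 1.47
lateral [ 54.9  55.1  94.2 144.2 145.7] ey [-0.155  0.988] z [0.052 0.105]
ledge 890 [547.6 188.2  38.4] (array([546.1, 187.4]), 35.1, 124.8, 8.2)
base 2871 [505.5 168.4   8.6] (array([529.8, 172.1]), 140.2, 154.0, 9.1)
```

```bash
python3 -m handwheel '[[[0.6,0.98,0,0,0,0.49,1],[0.6,0.98,0,0,0,0.49,1],[0.6,0.98,0,0,0,0.49,1],[0.6,0.98,0,0,0,0.49,1],[0.6,0.98,0,0,0,0.49,1],[0.6,0.98,0,0,0,0.49,1],[0.6,0.98,0,0,0,0.49,1],[0.6,0.98,0,0,0,0.49,1],[0.6,0.98,0,0,0,0.49,1],[0.6,0.98,0,0,0,0.49,1],[0.6,0.98,0,0,0,0.49,1],[0.6,0.98,0,0,0,0.49,1],[0.6,0.98,0,0,0,0.49,1],[0.6,0.98,0,0,0,0.49,1],[0.6,0.98,0,0,0,0.49,1],[0.6,0.98,0,0,0,0.49,1],[0.6,0.98,0,0,0,0.49,1],[0,0,0,0,0,0,1],[0,0,0,0,0,0,1]]]'
cat >> h.py <<'E'
from scipy.spatial.transform import Rotation as Rn
def goal(pos,yaw,tilt):
    """board yaw/tilt (deg) -> needed shift (25mm units) and world turn (0.12 rad units)"""
    from plant import arm
    st=arm.state(); R=Rn.from_rotvec(st["eef_rot"])
    T=Rn.from_euler("ZY",[yaw,-tilt],degrees=True).as_matrix()
    c=[]
    for sg in(1,-1):  # tool y=+-board x, tool z=-board z
        y=sg*T[:,0]; z=-T[:,2]; c.append((Rn.from_matrix(np.c_[np.cross(y,z),y,z])*R.inv()).as_rotvec())
    r=min(c,key=np.linalg.norm)
    d=(np.array(pos)-np.array(st["tool_pos"])*1000)
    print("t",round(st["time"],2),"pos",np.round(np.array(st["tool_pos"])*1000,1),"shift mm",d.round(1),"units",(d/25).round(2),"turn deg",np.degrees(r).round(2),"units",(r/.12).round(2),"q",np.round(st["joint_pos"],3),"F",np.round(st["ft_force"],1),"grip",np.round([st["grip_width"],st["gripper_force"]],4))
E
python3 -c "
from h import *
goal([502.5,-157.2,286],-9.5,0)"
```

```text
time: 1.68
tool_pos: [0.5027, -0.1564, 0.4044]
eef_rot: [-2.394, -2.034, 0.0]
ft_force: [0.1, -0.4, -0.5]
grip_width: 0.0856
gripper_force: 0.0
t 1.68 pos [ 502.7 -156.4  404.4] shift mm [  -0.2   -0.8 -118.4] units [-0.01 -0.03 -4.74] turn deg [-0.01 -0.03 -0.21] units [-0.   -0.   -0.03] q [-0.427  0.352  1.799 -0.     0.991 -0.265] F [ 0.1 -0.4 -0.5] grip [0.0856 0.    ]
```

```bash
python3 -m handwheel '[[[0,-0.03,-0.8,0,0,0,1],[0,0,-0.8,0,0,0,1],[0,0,-0.8,0,0,0,1],[0,0,-0.8,0,0,0,1],[0,0,-0.8,0,0,0,1],[0,0,-0.5,0,0,0,1],[0,0,-0.24,0,0,0,1],[0,0,0,0,0,0,1],[0,0,0,0,0,0,1]]]'
python3 - <<'E'
from h import *
goal([502.5,-157.2,286],-9.5,0)
from plant import arm
s=arm.snapshot("scene"); cv2.imwrite("pics/g1.png",cv2.resize(s["pixels"][110:310,200:400],None,fx=3,fy=3))
E
```

```text
time: 2.43
tool_pos: [0.5023, -0.1588, 0.2865]
eef_rot: [2.397, 2.03, 0.0]
ft_force: [-0.5, 0.3, 0.7]
grip_width: 0.0854
gripper_force: 0.0
t 2.43 pos [ 502.3 -158.8  286.5] shift mm [ 0.2  1.6 -0.5] units [ 0.01  0.06 -0.02] turn deg [ 0.    0.   -0.03] units [ 0.  0. -0.] q [-0.432  0.512  1.92  -0.     0.709 -0.266] F [-0.5  0.3  0.7] grip [0.0854 0.    ]
```

View pics/g1.png

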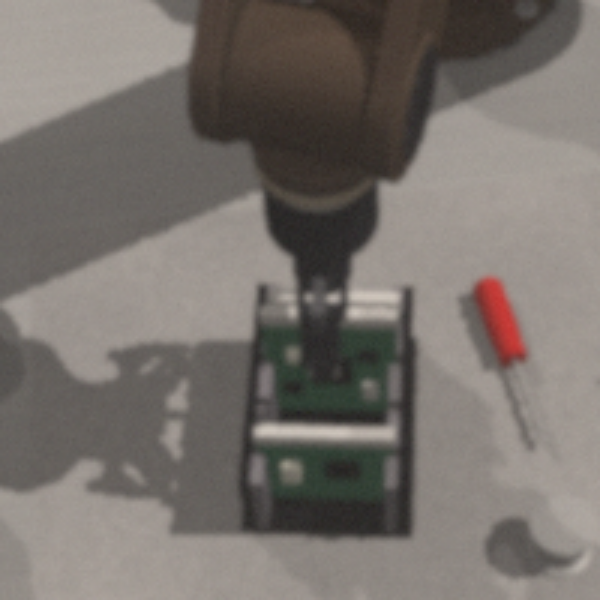

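The open fingers straddle the middle board's stiffener around (320,310), centred on its width. Closing now.

```bash
python3 -m handwheel '[[[0,0,0,0,0,0,0],[0,0,0,0,0,0,0],[0,0,0,0,0,0,0],[0,0,0,0,0,0,0],[0,0,0,0,0,0,0],[0,0,0,0,0,0,0],[0,0,0,0,0,0,0],[0,0,0,0,0,0,0],[0,0,0,0,0,0,0],[0,0,0,0,0,0,0]]]'
```

```text
time: 3.32
tool_pos: [0.5024, -0.1582, 0.2864]
eef_rot: [2.396, 2.031, 0.0]
ft_force: [-1.4, 1.4, 4.5]
grip_width: 0.0089
gripper_force: 59.1
```

```bash
python3 -m handwheel '[[[0,0,0.1,0,0,0,0],[0,0,0.2,0,0,0,0],[0,0,0.4,0,0,0,0],[0,0,0.4,0,0,0,0],[0,0,0.4,0,0,0,0],[0,0,0.4,0,0,0,0],[0,0,0.4,0,0,0,0],[0,0,0.4,0,0,0,0],[0,0,0.4,0,0,0,0],[0,0,0.4,0,0,0,0],[0,0,0.4,0,0,0,0],[0,0,0.4,0,0,0,0],[0,0,0.4,0,0,0,0],[0,0,0.4,0,0,0,0],[0,0,0.4,0,0,0,0],[0,0,0.2,0,0,0,0],[0,0,0.1,0,0,0,0],[0,0,0,0,0,0,0]]]'
python3 - <<'E'
from h import *
goal([502.5,-157.2,430],-9.5,0)
from plant import arm
s=arm.snapshot("scene"); cv2.imwrite("pics/g2.png",cv2.resize(s["pixels"][90:310,190:410],None,fx=2.5,fy=2.5))
E
```

```text
time: 4.82
tool_pos: [0.5023, -0.1582, 0.4317]
eef_rot: [2.396, 2.031, 0.0]
ft_force: [-0.2, -0.0, -2.5]
grip_width: 0.0089
gripper_force: 58.6
t 4.82 pos [ 502.3 -158.2  431.7] shift mm [ 0.2  1.  -1.7] units [ 0.01  0.04 -0.07] turn deg [ 0.02  0.04 -0.08] units [ 0.    0.01 -0.01] q [-0.431  0.322  1.763 -0.     1.055 -0.266] F [-0.2 -0.  -2.5] grip [8.90000e-03 5.86218e+01]
```

View pics/g2.png

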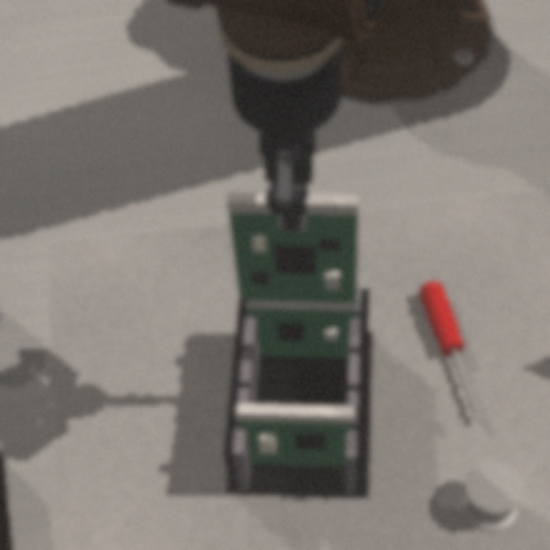

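The tall board hangs straight from the gripper, top edge around (293,203), components towards the camera, and both short boards are still seated. I'll work out the transit.

```bash
python3 -c "
from h import *
goal([423.8,169.1,400],8.8,25)"
```

```text
t 4.87 pos [ 502.3 -158.2  431.2] shift mm [-78.5 327.3 -31.2] units [-3.14 13.09 -1.25] turn deg [ -0.14 -25.11  17.93] units [-0.02 -3.65  2.61] q [-0.431  0.323  1.764  0.     1.055 -0.266] F [ 0.3  0.3 -2.1] grip [8.90000e-03 5.86216e+01]
```

```bash
python3 -m handwheel '[[[-0.1,0.35,-0.03,0,-0.1,0.07,0],[-0.175,0.73,-0.07,0,-0.2,0.145,0],[-0.175,0.73,-0.07,0,-0.2,0.145,0],[-0.175,0.73,-0.07,0,-0.2,0.145,0],[-0.175,0.73,-0.07,0,-0.2,0.145,0],[-0.175,0.73,-0.07,0,-0.2,0.145,0],[-0.175,0.73,-0.07,0,-0.2,0.145,0],[-0.175,0.73,-0.07,0,-0.2,0.145,0],[-0.175,0.73,-0.07,0,-0.2,0.145,0],[-0.175,0.73,-0.07,0,-0.2,0.145,0],[-0.175,0.73,-0.07,0,-0.2,0.145,0],[-0.175,0.73,-0.07,0,-0.2,0.145,0],[-0.175,0.73,-0.07,0,-0.2,0.145,0],[-0.175,0.73,-0.07,0,-0.2,0.145,0],[-0.175,0.73,-0.07,0,-0.2,0.145,0],[-0.175,0.73,-0.07,0,-0.2,0.145,0],[-0.175,0.73,-0.07,0,-0.2,0.145,0],[-0.175,0.73,-0.07,0,-0.2,0.145,0],[-0.1,0.35,-0.03,0,-0.1,0.07,0],[0,0,0,0,0,0,0]]]'
python3 -c "
from h import *
goal([423.8,169.1,283.3],8.8,25)"
```

```text
time: 6.53
tool_pos: [0.4218, 0.171, 0.3993]
eef_rot: [1.837, 2.148, 0.471]
ft_force: [-0.6, -0.5, -1.9]
grip_width: 0.0089
gripper_force: 58.6
t 6.53 pos [421.8 171.  399.3] shift mm [   2.    -1.9 -116. ] units [ 0.08 -0.08 -4.64] turn deg [-0.09 -0.4  -0.17] units [-0.01 -0.06 -0.02] q [ 0.246  0.22   2.044 -0.08   0.451  0.155] F [-0.6 -0.5 -1.9] grip [8.90000e-03 5.86031e+01]
```

```bash
python3 -m handwheel '[[[0.04,-0.04,-0.3,0,-0.03,-0.01,0],[0.04,-0.04,-0.4,0,-0.03,-0.01,0],[0,0,-0.4,0,0,0,0],[0,0,-0.4,0,0,0,0],[0,0,-0.4,0,0,0,0],[0,0,-0.4,0,0,0,0],[0,0,-0.3,0,0,0,0],[0,0,-0.2,0,0,0,0],[0,0,0,0,0,0,0],[0,0,0,0,0,0,0]]]'
python3 - <<'E'
from h import *
goal([423.8,169.1,283.3],8.8,25)
from plant import arm
import pickle
s={n:arm.snapshot(n) for n in("scene","top")}
pickle.dump(s,open("s1.pkl","wb"))
cv2.imwrite("pics/g3.png",cv2.resize(s["scene"]["pixels"][130:290,390:550],None,fx=3.6,fy=3.6,interpolation=2))
E
```

```text
time: 7.37
tool_pos: [0.4251, 0.1673, 0.3298]
eef_rot: [1.838, 2.138, 0.476]
ft_force: [0.6, 0.5, -2.1]
grip_width: 0.0087
gripper_force: 58.6
t 7.37 pos [425.1 167.3 329.8] shift mm [ -1.3   1.8 -46.5] units [-0.05  0.07 -1.86] turn deg [-0.07  0.02  0.16] units [-0.01  0.    0.02] q [ 0.237  0.336  2.127 -0.145  0.246  0.219] F [ 0.6  0.5 -2.1] grip [8.70000e-03 5.85828e+01]
```

View pics/g3.png

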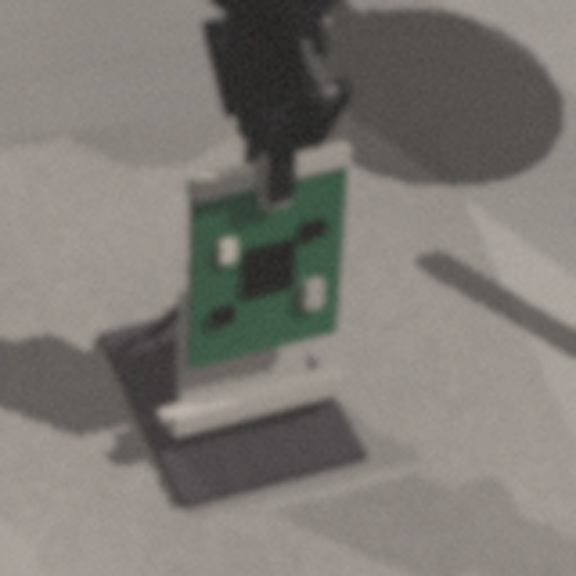

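The leaning board hangs above the ledge: bottom edge from (187,367) to (335,328) in the crop, parallel to the lip at (165,420)–(340,380). I'll measure it against the easel with the same camera.

Run:
```python
from h import *; import pickle
s0=pickle.load(open("s0.pkl","rb"))["scene"];s=pickle.load(open("s1.pkl","rb"))["scene"]
W=cloud(s); I=s["pixels"].astype(int); m=np.zeros(W.shape[:2],bool)
r=(slice(165,240),slice(435,500)); m[r]=((I[...,1]-I[...,2]>18)&(I[...,1]-I[...,0]>8))[r]
p=W[m&~np.isnan(W[...,0])]
for _ in range(4):
    c=p.mean(0); nn=np.linalg.svd(p-c)[2][2]; nn*=np.sign(nn[0]); e=(p-c)@nn; p=p[abs(e)<.004]
print(len(p),"n",nn.round(3),"lean",np.degrees(np.arcsin(nn[2])).round(1),"yaw",np.degrees(np.arctan2(nn[1],nn[0])).round(1))
y=np.radians(8.8);t=np.radians(25)
n=np.array([np.cos(t)*np.cos(y),np.cos(t)*np.sin(y),np.sin(t)]);ey=np.array([-np.sin(y),np.cos(y),0]);up=np.cross(n,ey)
ce=np.array([.5148,.1835,.0792])
print("front face ahead of backrest mm",((p-ce)@n*1000).mean().round(1), "up range",(np.percentile(p@up,[1,99])*1000).round(1),"lat",(np.percentile(p@ey,[.5,1,99,99.5])*1000).round(1))
# backrest and lip lateral bounds at s0, bands
W0=cloud(s0); z=W0[...,2]; b=np.zeros(z.shape,bool); rr=(slice(195,270),slice(415,500)); b[rr]=(abs((W0-ce)@n)[rr]<.005)&(z[rr]>.05)
q=W0[b]; print("backrest lat",(np.percentile(q@ey,[.5,1,99,99.5])*1000).round(1),"up",(np.percentile(q@up,[1,99])*1000).round(1))
l=np.zeros(z.shape,bool); l[rr]=((z>.025)&(z<.055)&(I.min(-1)>0)&(s0["pixels"].min(-1)>115))[rr]; q=W0[l];q=q[((q-ce)@n>.012)];print("lip lat",(np.percentile(q@ey,[.5,1,99,99.5])*1000).round(1),"n",(np.percentile((q-ce)@n,[5,50,95])*1000).round(1),"up",(np.percentile(q@up,[5,50,95])*1000).round(1))
```

```text
1081 n [0.9   0.135 0.415] lean 24.5 yaw 8.6
front face ahead of backrest mm 24.7 up range [-164.3  -56.5] lat [ 52.9  53.7 148.5 149. ]
backrest lat [ 57.8  58.2 147.5 148.1] up [-186.6 -127.4]
lip lat [ 41.2  42.2 164.7 165.1] n [20.6 25.3 28.2] up [-213.  -204.6 -199.1]
```

```bash
python3 -m handwheel '[[[-0.03,0.04,-0.2,0,0,0,0],[-0.02,0.04,-0.3,0,0,0,0],[0,0,-0.3,0,0,0,0],[0,0,-0.3,0,0,0,0],[0,0,-0.2,0,0,0,0],[0,0,-0.2,0,0,0,0],[0,0,-0.1,0,0,0,0],[0,0,-0.05,0,0,0,0],[0,0,0,0,0,0,0],[0,0,0,0,0,0,0]]]'
python3 -c "
from h import *
goal([423.8,169.1,283.3],8.8,25)"
```

```text
time: 8.3
tool_pos: [0.4237, 0.1695, 0.2888]
eef_rot: [1.837, 2.138, 0.476]
ft_force: [-0.1, 0.4, -1.9]
grip_width: 0.0088
gripper_force: 58.6
t 8.3 pos [423.7 169.5 288.8] shift mm [ 0.1 -0.4 -5.5] units [ 0.   -0.02 -0.22] turn deg [-0.08  0.05  0.13] units [-0.01  0.01  0.02] q [ 0.242  0.414  2.168 -0.295  0.129  0.376] F [-0.1  0.4 -1.9] grip [8.80000e-03 5.85781e+01]
```

```bash
python3 -m handwheel '[[[0,0,-0.04,0,0,0,0],[0,0,-0.04,0,0,0,0],[0,0,-0.04,0,0,0,0],[0,0,0,0,0,0,0],[0,0,0,0,0,0,0]]]';  python3 -m handwheel '[[[0,0,-0.04,0,0,0,0],[0,0,0,0,0,0,0],[0,0,0,0,0,0,0]]]'; python3 -m handwheel '[[[0,0,-0.04,0,0,0,0],[0,0,0,0,0,0,0],[0,0,0,0,0,0,0]]]'
```

```text
time: 8.72
tool_pos: [0.4237, 0.1695, 0.2857]
eef_rot: [1.837, 2.138, 0.476]
ft_force: [0.8, 0.6, -2.0]
grip_width: 0.0087
gripper_force: 58.6
time: 8.97
tool_pos: [0.4237, 0.1695, 0.2847]
eef_rot: [1.837, 2.138, 0.476]
ft_force: [0.1, 0.1, -0.8]
grip_width: 0.0086
gripper_force: 58.6
time: 9.22
tool_pos: [0.4237, 0.1695, 0.2837]
eef_rot: [1.837, 2.138, 0.476]
ft_force: [-0.1, -0.1, -2.3]
grip_width: 0.0085
gripper_force: 58.6
```

```bash
python3 -m handwheel '[[[0,0,-0.04,0,0,0,0],[0,0,0,0,0,0,0],[0,0,0,0,0,0,0]]]'; python3 -m handwheel '[[[0,0,-0.03,0,0,0,0],[0,0,0,0,0,0,0],[0,0,0,0,0,0,0]]]'
```

```text
time: 9.47
tool_pos: [0.4236, 0.1695, 0.2833]
eef_rot: [1.837, 2.137, 0.478]
ft_force: [-5.4, -1.2, 8.0]
grip_width: 0.0087
gripper_force: 60.1
time: 9.72
tool_pos: [0.4234, 0.1695, 0.2831]
eef_rot: [1.836, 2.137, 0.479]
ft_force: [-9.4, -2.0, 18.3]
grip_width: 0.0091
gripper_force: 61.7
```

```bash
python3 -m handwheel '[[[-0.03,0,0.03,0,0,0,0],[-0.02,-0.01,0,0,0,0,0],[0,0,0,0,0,0,0],[0,0,0,0,0,0,0]]]'
python3 - <<'E'
from h import *; from plant import arm
s=arm.snapshot("scene");cv2.imwrite("pics/g4.png",cv2.resize(s["pixels"][130:290,390:550],None,fx=3.6,fy=3.6,interpolation=2))
W=cloud(s); I=s["pixels"].astype(int); m=np.zeros(W.shape[:2],bool)
r=(slice(165,255),slice(435,500)); m[r]=((I[...,1]-I[...,2]>18)&(I[...,1]-I[...,0]>8))[r]
p=W[m&~np.isnan(W[...,0])]
for _ in range(4):
    c=p.mean(0); nn=np.linalg.svd(p-c)[2][2]; nn*=np.sign(nn[0]); e=(p-c)@nn; p=p[abs(e)<.004]
print(len(p),"lean",np.degrees(np.arcsin(nn[2])).round(1),"yaw",np.degrees(np.arctan2(nn[1],nn[0])).round(1))
y=np.radians(8.8);t=np.radians(25)
n=np.array([np.cos(t)*np.cos(y),np.cos(t)*np.sin(y),np.sin(t)]);ey=np.array([-np.sin(y),np.cos(y),0]);up=np.cross(n,ey)
ce=np.array([.5148,.1835,.0792]); u=p@up;a=(p-ce)@n*1000
print("front face",a.mean().round(1),"low",a[u<np.percentile(u,30)].mean().round(1),"high",a[u>np.percentile(u,70)].mean().round(1),"lat",(np.percentile(p@ey,[.5,1,99,99.5])*1000).round(1))
E
```

```text
time: 10.05
tool_pos: [0.4228, 0.1694, 0.2829]
eef_rot: [1.836, 2.137, 0.478]
ft_force: [1.2, 1.2, 3.9]
grip_width: 0.0087
gripper_force: 59.3
1015 lean 25.1 yaw 8.8
front face 4.3 low 4.4 high 4.1 lat [ 54.9  55.2 151.1 151.8]
```

View pics/g4.png

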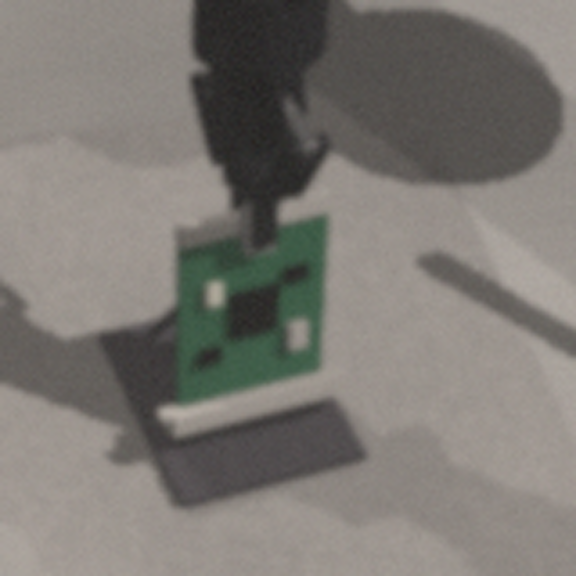

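The board's lower edge is behind the lip, from (178,405) to (325,370). It lies flat on the backrest: lean 25.1°, gap ≈0, centre within 0.5 mm, and light contact on both surfaces. Releasing.

```bash
python3 -m handwheel '[[[0,0,0,0,0,0,0.14],[0,0,0,0,0,0,0.18],[0,0,0,0,0,0,0.22],[0,0,0,0,0,0,0.26],[0,0,0,0,0,0,0.3],[0,0,0,0,0,0,0.35],[0,0,0,0,0,0,0.4],[0,0,0,0,0,0,0.4],[0,0,0,0,0,0,0.4]]]'
python3 -m handwheel '[[[-0.08,-0.01,0.18,0,0,0,0.4],[-0.17,-0.03,0.36,0,0,0,0.4],[-0.17,-0.03,0.36,0,0,0,0.4],[-0.17,-0.03,0.36,0,0,0,0.4],[-0.17,-0.03,0.36,0,0,0,0.4],[-0.17,-0.03,0.36,0,0,0,0.4],[-0.08,-0.01,0.5,0,0,0,0.4],[0,0,0.6,0,0,0,0.4],[0,0,0.6,0,0,0,0.4],[0,0,0.6,0,0,0,0.4],[0,0,0.3,0,0,0,0.4],[0,0,0,0,0,0,0.4],[0,0,0,0,0,0,0.4]]]'
python3 - <<'E'
from h import *; from plant import arm
s=arm.snapshot("scene");cv2.imwrite("pics/g5.png",s["pixels"][100:400,140:560])
goal([423.8,169.1,400],8.8,25)
W=cloud(s); I=s["pixels"].astype(int); m=np.zeros(W.shape[:2],bool)
r=(slice(165,255),slice(435,500)); m[r]=((I[...,1]-I[...,2]>18)&(I[...,1]-I[...,0]>8))[r]
p=W[m&~np.isnan(W[...,0])]
for _ in range(4):
    c=p.mean(0); nn=np.linalg.svd(p-c)[2][2]; nn*=np.sign(nn[0]); e=(p-c)@nn; p=p[abs(e)<.004]
ey=np.array([-.153,.988,0])
print(len(p),"lean",np.degrees(np.arcsin(nn[2])).round(1),"yaw",np.degrees(np.arctan2(nn[1],nn[0])).round(1),"lat",(np.percentile(p@ey,[1,99])*1000).round(1))
E
```

```text
time: 10.85
tool_pos: [0.4224, 0.1693, 0.2827]
eef_rot: [1.837, 2.138, 0.476]
ft_force: [-0.1, -0.3, -0.6]
grip_width: 0.034
gripper_force: 0.0
time: 11.93
tool_pos: [0.397, 0.1649, 0.3972]
eef_rot: [1.837, 2.138, 0.477]
ft_force: [0.1, -0.6, -1.4]
grip_width: 0.0343
gripper_force: 0.0
t 11.98 pos [397.  164.9 396.7] shift mm [26.8  4.2  3.3] units [1.07 0.17 0.13] turn deg [-0.07  0.01  0.14] units [-0.01  0.    0.02] q [ 0.248  0.187  2.1   -0.097  0.421  0.177] F [ 0.7 -0.1 -1.2] grip [0.0342 0.    ]
1110 lean 25.4 yaw 8.9 lat [ 55.7 151.1]
```

View pics/g5.png

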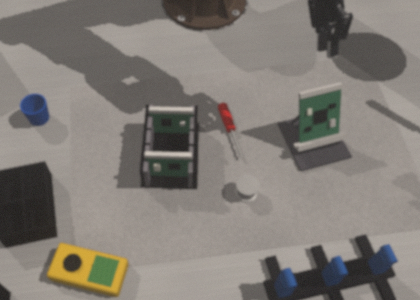

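The board rests squarely on the easel at (320,117), components facing out. The short boards at (170,120) and (168,162) and the bystanders haven't moved, and the gripper is clear.

```bash
python3 -c "
from plant import arm
print(arm.close_job())"
```

```text
the job is handed in; nothing more can be done
None
```

The tall board is on the easel, centred, square and leaning flat against the backrest with its components facing out; the two short boards and the other bench items stayed put, and the job was handed in at about 12 s.

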